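Press the leather face onto a card case in a dowelled bonding jig

TASK

The leather face has just been laid on the glued aluminium card case: lay the case, leather side up, flat in the nest between the brass locating buttons of the bonding jig, then take the platen by its wooden grip, set it over both dowels and push it down against the lift springs until its pad bears firmly on the case. Finish there: keep hold of the grip and keep the platen pressed fully home, because the springs lift it as soon as you ease off. Leave the glue tin, the wooden presser and the knife where they are.

Things in the scene. Friction and masses are not known exactly. Their poses are not given: they have to be found in the camera images.
- case_center (a point): centre (half-way up) of the card case: flat aluminium box 100 (its x) x 60 (its y) x 10 mm thick, mustard-yellow leather face on top, about 70 g, loose, lying leather side up on the white marble slab (slab top at z = 0.030). x along its length, z up; either end may point either way.
- case: the whole card case (see case_center); origin at the centre of its underside
- nest (a point): centre of the nest, on the upper surface of the jig's deck: the middle of the case's underside belongs here. x along the length of the deck and along the line of the two dowels, y across, z up. The case goes lengthwise along x; the middle of the nest's long sides is free for fingers.
- jig: lower half of the bonding jig, fixed on the slab: aluminium deck 220 (x) x 110 (y) x 20 mm high, origin under its centre. Six brass buttons, 10 mm across, 8.5 mm high with tapered tops, outline the nest with 1.5 mm play round the case: at x = +-56.5, y = 0 and at x = +-38, y = +-36.5 mm. Two steel dowels with lift springs at x = +-80 mm, y = 0.
- dowel_a (a point): top centre of the steel dowel at x = -80 mm of the jig: 10 mm across, 46 mm high above the deck, the top 9 mm tapered to 5 mm. Round it is a lift spring with a 22 mm washer on top, 28 mm above the deck when free.
- dowel_b (a point): the same for the dowel at x = +80 mm of the jig
- platen_grip (a point): centre of the wooden grip of the platen: a beech block 84 (x) x 28 (y) x 46 mm high, upright along the middle of the platen. x along the length, z up. It lies 23 mm above the plate's upper side, 35 mm above the plate's underside, 43 mm above the pad's underside. With the platen fully home on a case in the nest it is 53 mm above the deck; on free springs about 63 mm.
- platen: the platen, upper half of the jig, loose, about 450 g, origin under its centre; starts standing on its pad on the slab. Aluminium plate 200 (x) x 90 (y) x 12 mm, black rubber pad 92 x 54 x 8 mm below it, grip on top. Two holes 12 mm across through the plate at x = +-80 mm, y = 0 fit the dowels, either way round.
- lift_a (a joint): how far the spring on dowel_a is pushed down, m: 0 free, 0.010 with the platen fully home on the case (stop at 0.014). Both springs together push up with about 5 N when free and 12 N when home, so closing takes about 8 N beyond the platen's weight; a push of about 15 N holds it firmly.
- lift_b (a joint): the same for the spring on dowel_b
- glue_tin: bystander: metal glue tin with a brown label, 70 mm across, 75 mm high, origin under its centre; leave it alone
- presser: bystander: dark wooden hand presser, block 85 x 55 x 42 mm with an upright turned handle, 132 mm high in all, origin under the block; leave it alone
- knife: bystander: flat knife with a red handle, 165 mm long along its x, 9 mm high, origin under it near its middle; leave it alone
Things that resemble listed ones, but are neither listed nor needed, are in the scene too. There is more than one size of the case; the job needs the larger.

How it is judged:
By the outcome, as a careful person would: the job done as asked, in the order asked, and still so for the second after the job is handed in, while the arm keeps its last pose, push and grip.
It also fails if it takes over 69 s, if anything falls off the work surface, if the arm or the gripper's body presses on something with over 40 N, if the wrist force passes 120 N, or if a joint passes its speed limit or range.

ROBOT

A 6-joint arm with a two-finger parallel gripper is mounted at the origin on the work surface. World frame = base frame: x ahead of the robot, y to its left, z up, the work surface at z = 0. Lengths are in m, angles in rad, forces in N, time in s.
With the tool pointing down it reaches from about 0.35 to 0.725 m from the base axis. Payload 6 kg.
Tool frame: the origin (TCP) lies midway between the tips of the shut fingers; the grasp point (between the pads) lies 19 mm behind it; z points along the fingers, y is the line along which they close (so a half turn about z gives the same grasp; the last joint's range is limited). The gripper opens to 85 mm and grips with 20 to 120 N. Pads are 22 mm wide; open, the fingers measure 114 mm over their backs; the gripper's body (76 mm by 85 mm) begins 54 mm behind the grasp point. The pads swing forward as they close: fully open they stand 13 mm farther back than shut.
Start: joints at [-0.91, 0.04, 0.085, 0, -1.615, -0.334], TCP at [0.193, -0.568, 0.231] pointing down, gripper open.
Joint ranges: [-2.56, 2.56], [-1.29, 2.01], [-1.08, 1.49], [-3.29, 1.98], [-2.81, -0.18], [-2.99, 2.99]. Speed limits (rad/s): [2.57, 2.57, 3.01, 3.14, 3.14, 3.14].

INTERFACE

Orientations are given as a unit quaternion [w, x, y, z].
In Python, from plant import readout, vision, ticket gives the robot as it stands.
- The arm moves only by the tool carry_out, never from a script. Its arguments are lists of equal length, an entry for each row: "delta_pos": the shift along the tool's x, y, z in units of 50 mm (1.0 is 50 mm), a list of three; "twist": the turn, a rotation vector about the tool's x, y, z in units of 8 degrees (1.0 is 8 degrees), a list of three. A call has 1 to 12 rows; each row shifts and turns the commanded pose from where the row before left it, along the tool's axes as they then stand; what a row does not reach is not made up. A row lasts 1/10 s, in which the tool goes at most 50 mm and 8.59 degrees, less where a joint would pass 70% of its speed; a pose out of reach is approached as far as the arm can. A call is refused whole if a number of a shift passes 1 or a number of a turn 1, either way. A call with a gripper value outside its range is refused whole. "gripper" is the opening, from 0 (shut) to 1 (fully open), set as the call begins (left out, the last holds). The fingers move at their own pace and stop on an object; "force" is the grip in N (left out, the last holds). Time passes only in rows, so rows that do not move let the fingers close. It gives the time, the measured TCP pose, the force, the opening and the grip force at its end, in the units of the state.
- readout.observe(): the state, without advancing time (a new reading comes with each control period).
- vision.capture(name): name is "side" or "top" or "wrist"; returns the picture (420x560x3 uint8, red, green, blue); there is no depth.
- vision.camera_params(name): a dict with "intrinsics" (3x3 intrinsics, pixels), "k1" (the pictures are not rectified: a ray, as slopes to the right and down, at radius r is drawn at 1 + k1 r^2 times it, then the intrinsics apply), "position" and "rotation" of the camera in the world. Camera axes: x right, y down, z forward; pixel columns grow to the right and rows downward; lengths in m; the calibration is good to about 2 mm. A picture is of the moment at which its call begins: read the wrist's pose just before it. camera_params takes no time and is no camera call; for the wrist camera it gives the pose at the moment of the call.
- ticket.hand_in(): hands the job in; it is judged then, once.
The state is a dict: "clock": time; "qpos": joint angles; "joint_vel": joint speeds; "joint_efforts": joint torques, N m; "tcp_pos": TCP position; "ee_rot": TCP orientation; "wrist_force": force on the tool from outside, world axes, zero at the start; "torque": the same for the moment, N m; "grip_width": finger opening in m; "gripper_force": force on a finger pad.
Only numpy, scipy, OpenCV 4.12 (cv2) and the standard library are available. Lean on these libraries where they do the work, as an engineer would, in place of code of your own. Each camera call takes 0.05 s, during which the arm holds its last target. There are 200 camera calls.

## Working session

There is one attempt and no reset: what is moved stays moved. The work goes in short steps, Python scripts to look and compute and a tool call to move; the robot and the scene stay as the last step left them, time stands still between calls to the robot, and variables do not carry over. Pictures are saved under pics/ and viewed, at most 10 in all, crops included, and the job is handed in when it is done.

Besides the shell and the picture viewer there is one more tool, called in YAML: its name, and indented under it one key for each argument. carry_out: Moves the arm, as the interface text tells. Its arguments: {"type":"object","properties":{"delta_pos":{"type":"array"},"twist":{"type":"array"},"gripper":{"type":"number"},"force":{"type":"number"}},"required":["delta_pos","twist"]}

```bash
mkdir -p pics; ls; cat > h.py <<'E'
import numpy as np, cv2
from plant import readout, vision, ticket
def cap(n,f=None):
    p=vision.camera_params(n); im=np.array(vision.capture(n))
    if f: cv2.imwrite('pics/'+f+'.png',im[:,:,::-1])
    return im,p
def ray(p,uv):
    K=np.array(p['intrinsics'],float); D=np.array([p['k1'],0,0,0],float)
    n=cv2.undistortPoints(np.array(uv,float).reshape(-1,1,2),K,D).reshape(-1,2)
    R=np.array(p['rotation']); 
    return np.array(p['position']),np.c_[n,np.ones(len(n))]@R.T
def onz(p,uv,z):
    o,d=ray(p,uv); return o+d*((z-o[2])/d[:,2])[:,None]
def proj(p,X):
    R=np.array(p['rotation']); 
    r,_=cv2.Rodrigues(R.T); t=-R.T@np.array(p['position'])
    return cv2.projectPoints(np.array(X,float).reshape(-1,3),r,t,np.array(p['intrinsics'],float),np.array([p['k1'],0,0,0],float))[0].reshape(-1,2)
E
python3 - <<'E'
from h import *
for n in ('top','side'):
    im,p=cap(n,n+'0'); print(n,p)
print(readout.observe())
E
```

```text
pics
top {'intrinsics': array([[479.96524822,   0.        , 281.98666577],
       [  0.        , 479.96524822, 208.22026156],
       [  0.        ,   0.        ,   1.        ]]), 'k1': -0.016543846461913647, 'position': array([ 0.33901576, -0.00135841,  1.32633695]), 'rotation': array([-0.03164065,  0.70635797, -0.70541039,  0.04953251])}
side {'intrinsics': array([[513.04347699,   0.        , 270.84950558],
       [  0.        , 513.04347699, 213.10847347],
       [  0.        ,   0.        ,   1.        ]]), 'k1': -0.17073450675550422, 'position': array([-0.08270008,  0.74652842,  1.2354322 ]), 'rotation': array([ 0.11664219, -0.29167359,  0.89198696, -0.32508518])}
{'clock': 0.1, 'qpos': array([-9.10312794e-01,  4.08118026e-02,  8.39340863e-02, -4.00653736e-04,
       -1.61550360e+00, -3.33682213e-01]), 'joint_vel': array([ 0.00037896, -0.00070677,  0.00258791,  0.00152781,  0.00019381,
       -0.00091587]), 'joint_efforts': array([-5.46667245e-03, -3.69344401e+01,  3.48282552e+01,  6.95174798e+00,
       -4.50946522e-03,  1.83521388e-05]), 'tcp_pos': array([ 0.19257794, -0.56795411,  0.23035908]), 'ee_rot': array([-2.01998315e-04, -1.62683126e-01,  9.86678029e-01,  7.92020555e-04]), 'wrist_force': array([-0.73143554,  0.42086425, -0.09316458]), 'torque': array([-0.01142321, -0.01238813,  0.03525528]), 'gripper_force': 0.0, 'grip_width': 0.08541933062857371}
```

View pics/top0.png

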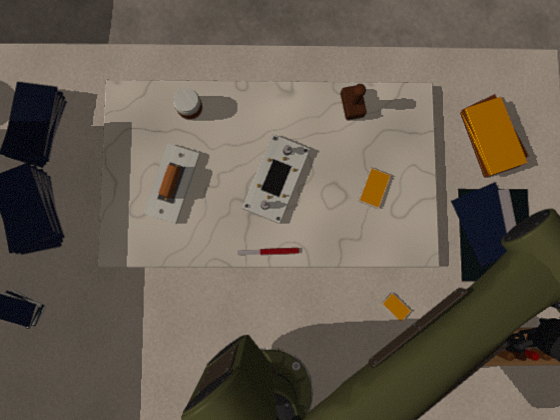

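View pics/side0.png

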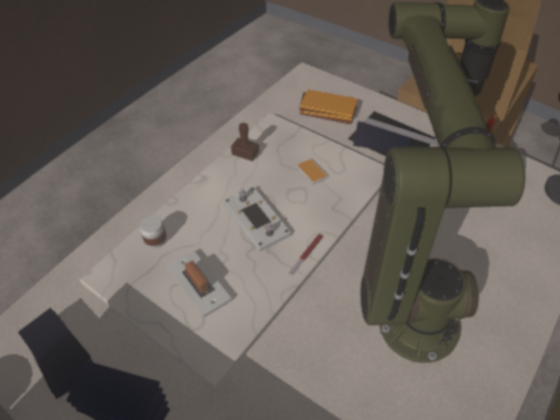

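The top view shows the platen at (175,183), the jig at (281,178), the case on the slab at (376,188), a small decoy case at (397,306), and the bystanders (tin, presser, knife) around them. The side view shows the same layout.

```bash
python3 - <<'E'
s=open('h.py').read()
s=s.replace("import numpy as np, cv2","import numpy as np, cv2\nfrom scipy.spatial.transform import Rotation as Ro")
s=s.replace("p=vision.camera_params(n);","p=dict(vision.camera_params(n)); q=np.array(p['rotation']); p['rotation']=Ro.from_quat(q[[1,2,3,0]]).as_matrix() if q.size==4 else q;")
s+='''
def rect(m,p,z):
    """largest contour of mask -> minAreaRect in world plane z: centre, sizes, long-side angle deg"""
    cs,_=cv2.findContours(m.astype(np.uint8),cv2.RETR_EXTERNAL,cv2.CHAIN_APPROX_NONE)
    c=max(cs,key=cv2.contourArea); w=onz(p,c.reshape(-1,2),z)[:,:2]
    b=cv2.boxPoints(cv2.minAreaRect((w*1000).astype(np.float32)))
    e=[b[1]-b[0],b[2]-b[1]]; e.sort(key=lambda v:-np.hypot(*v))
    return b.mean(0)/1000,[round(float(np.hypot(*v)),1) for v in e],float(np.degrees(np.arctan2(e[0][1],e[0][0])))%180
def hsv(im): return cv2.cvtColor(im,cv2.COLOR_RGB2HSV).astype(int)
def win(m,x0,y0,x1,y1):
    k=np.zeros(m.shape[:2],bool); k[y0:y1,x0:x1]=1; return m&k
'''
open('h.py','w').write(s)
E
python3 - <<'E'
from h import *
im=cv2.imread('pics/top0.png')[:,:,::-1].copy(); p=dict(vision.camera_params('top')); q=p['rotation']; p['rotation']=Ro.from_quat(q[[1,2,3,0]]).as_matrix()
h=hsv(im); H,S,V=h[...,0],h[...,1],h[...,2]
print(p['rotation'].round(2))
y=(H>12)&(H<28)&(S>150)&(V>100)
print('case',rect(win(y,340,150,420,230),p,.04)); print('small',rect(win(y,370,285,420,325),p,.01))
print('grip',rect(win((S>110)&(V>50),150,140,205,225),p,.096))
print('nestblack',rect(win(V<50,255,150,305,205),p,.05))
light=(V>140)
cv2.imwrite('pics/c.png',cv2.resize(im[120:240,140:420,::-1],(800,343),interpolation=cv2.INTER_CUBIC))
E
```

```text
[[-0.   -0.99  0.11]
 [-1.   -0.   -0.03]
 [ 0.03 -0.11 -0.99]]
case (array([ 0.5458126, -0.2869927], dtype=float32), [94.7, 53.7], 158.62297439575195)
small (array([ 0.22136877, -0.34493804], dtype=float32), [68.4, 38.8], 44.873023986816406)
grip (array([0.54966146, 0.26343933], dtype=float32), [95.3, 26.3], 163.37806701660156)
nestblack (array([ 0.5701167 , -0.01692782], dtype=float32), [87.8, 50.9], 158.10750579833984)
```

View pics/c.png

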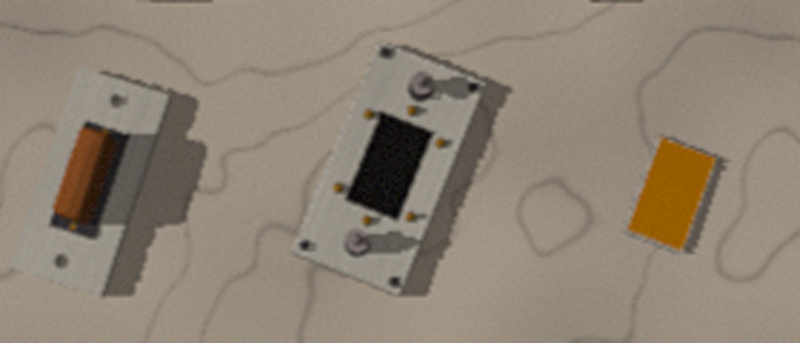

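```bash
cat >> h.py <<'E'
def tool():
    s=readout.observe(); q=s['ee_rot']; return s,np.array(s['tcp_pos']),Ro.from_quat(np.array(q)[[1,2,3,0]]).as_matrix()
def go(xyz,ydeg=None):
    """shift to xyz in tool axes, in units of 50 mm; and turns about tool axes (8deg units) to be pointing down with y along ydeg"""
    s,t,R=tool(); print('tcp',t.round(4),'yang',np.degrees(np.arctan2(R[1,1],R[0,1])).round(2),'q',np.round(s['qpos'],2),'F',np.round(s['wrist_force'],1),'w',round(s['grip_width'],4),'t',round(s['clock'],2))
    print('shift',(R.T@(np.array(xyz)-t)/.05).round(3))
    if ydeg is not None:
        a=np.radians(ydeg); c=[]
        for k in (a,a+np.pi):
            y=np.array([np.cos(k),np.sin(k),0]); z=np.array([0,0,-1.]); T=np.c_[np.cross(y,z),y,z]
            c.append(np.degrees(Ro.from_matrix(R.T@T).as_rotvec())/8)
        print('turn',min(c,key=np.linalg.norm).round(3))
E
python3 - <<'E'
from h import *
go([.546,-.287,.2],68.6)
p=dict(vision.camera_params('wrist')); q=p['rotation'];C=Ro.from_quat(q[[1,2,3,0]]).as_matrix();s,t,R=tool()
print(R.T@(p['position']-t),(R.T@C).round(3),p['intrinsics'][0,0])
E
```

```text
tcp [ 0.1926 -0.568   0.2304] yang 108.73 q [-0.91  0.04  0.08 -0.   -1.62 -0.33] F [-0.7  0.4 -0.1] w 0.0854 t 0.1
shift [-8.498  3.051  0.611]
turn [ 1.100e-02 -5.000e-03  5.016e+00]
[ 0.07426365  0.00044051 -0.14213771] [[ 0.001 -0.957 -0.289]
 [ 1.     0.001  0.   ]
 [ 0.    -0.289  0.957]] 334.6469856419632
```

carry_out:
  delta_pos:
    - [-0.85, 0.305, 0.06]
    - [-0.85, 0.305, 0.06]
    - [-0.85, 0.305, 0.06]
    - [-0.85, 0.305, 0.06]
    - [-0.85, 0.305, 0.06]
    - [-0.85, 0.305, 0.06]
    - [-0.85, 0.305, 0.06]
    - [-0.85, 0.305, 0.06]
    - [-0.85, 0.305, 0.06]
    - [-0.85, 0.305, 0.06]
  twist:
    - [0, 0, 0]
    - [0, 0, 0]
    - [0, 0, 0]
    - [0, 0, 0]
    - [0, 0, 0]
    - [0, 0, 0]
    - [0, 0, 0]
    - [0, 0, 0]
    - [0, 0, 0]
    - [0, 0, 0]
  gripper: 1

```text
clock: 1.1
tcp_pos: [0.5473, -0.2858, 0.2008]
ee_rot: [-0.0, -0.163, 0.987, 0.0]
wrist_force: [0.7, -0.7, 0.6]
grip_width: 0.0853
gripper_force: 0.0
```

carry_out:
  delta_pos:
    - [0, 0, 0]
    - [0, 0, 0]
    - [0, 0, 0]
    - [0, 0, 0]
    - [0, 0, 0]
    - [0, 0, 0]
    - [0, 0, 0]
    - [0, 0, 0]
  twist:
    - [0, 0, 1]
    - [0, 0, 1]
    - [0, 0, 1]
    - [0, 0, 1]
    - [0, 0, 1]
    - [0, 0, 0]
    - [0, 0, 0]
    - [0, 0, 0]

```text
clock: 1.9
tcp_pos: [0.5461, -0.2873, 0.2011]
ee_rot: [-0.0, 0.183, 0.983, 0.0]
wrist_force: [-0.8, 0.4, -0.2]
grip_width: 0.0855
gripper_force: 0.0
```

```bash
python3 - <<'E'
from h import *
go([.546,-.287,.1],68.6)
im,p=cap('wrist','w1'); h=hsv(im); H,S,V=h[...,0],h[...,1],h[...,2]
y=(H>12)&(H<28)&(S>150)&(V>80)
print('case',rect(y,p,.04))
E
```

```text
tcp [ 0.5461 -0.2873  0.2011] yang 68.88 q [-0.16  0.08  0.08 -0.   -1.56 -1.78] F [-0.8  0.4 -0.2] w 0.0855 t 1.9
shift [0.004 0.006 2.021]
turn [ 0.001 -0.003  0.035]
case (array([ 0.54450643, -0.2851955 ], dtype=float32), [94.2, 54.3], 158.85752487182617)
```

View pics/w1.png

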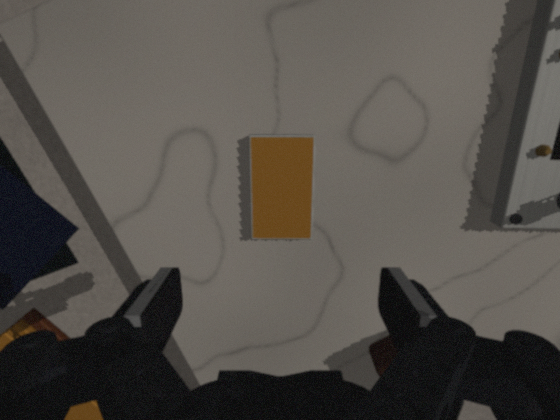

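The wrist view shows the case at (282,188), 94 x 54 mm of leather with a metal rim, so it is the larger one. I'll look at the jig from the same height and orientation before picking up, so that calibration bias cancels.

carry_out:
  delta_pos:
    - [0.245, 0.855, 0]
    - [0.245, 0.855, 0]
    - [0.245, 0.855, 0]
    - [0.245, 0.855, 0]
    - [0.245, 0.855, 0]
    - [0.245, 0.855, 0]
    - [0, 0, 0]
    - [0, 0, 0]
    - [0, 0, 0]
    - [0, 0, 0]
  twist:
    - [0, 0, 0]
    - [0, 0, 0]
    - [0, 0, 0]
    - [0, 0, 0]
    - [0, 0, 0]
    - [0, 0, 0]
    - [0, 0, 0]
    - [0, 0, 0]
    - [0, 0, 0]
    - [0, 0, 0]

```text
clock: 2.95
tcp_pos: [0.5707, -0.0227, 0.2014]
ee_rot: [0.0, 0.185, 0.983, -0.0]
wrist_force: [0.5, -0.7, 0.1]
grip_width: 0.0855
gripper_force: 0.0
```

```bash
python3 - <<'E'
from h import *
go([.57,-.017,.2],68.6)
im,p=cap('wrist','w2'); np.save('w2.npy',im); import pickle; pickle.dump(p,open('w2.pkl','wb'))
E
```

```text
tcp [ 0.5707 -0.0227  0.2014] yang 68.66 q [ 0.31 -0.04 -0.05  0.   -1.56 -2.25] F [ 0.5 -0.7  0.1] w 0.0855 t 2.95
shift [0.055 0.102 0.027]
turn [-0.     0.     0.007]
```

View pics/w2.png

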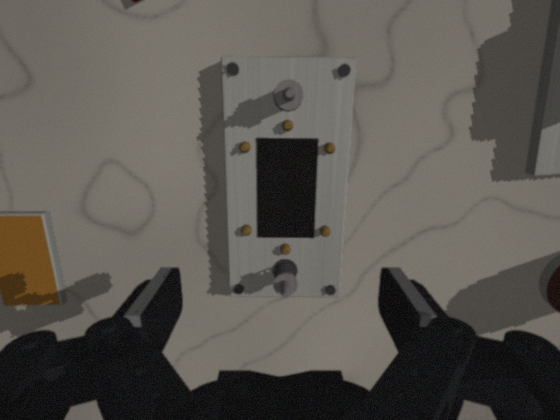

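The jig is seen whole: six brass buttons at (287,125), (245,147), (330,148), (247,230), (325,231), (285,249), and dowels at (288,95) and (285,275).

```bash
python3 - <<'E'
from h import *
import pickle
im=np.load('w2.npy'); p=pickle.load(open('w2.pkl','rb')); h=hsv(im); H,S,V=h[...,0],h[...,1],h[...,2]
uv=[]
for a in [(287,125),(245,147),(330,148),(247,230),(325,231),(285,249)]:
    m=win((H>8)&(H<28)&(S>90)&(V>60),a[0]-9,a[1]-9,a[0]+10,a[1]+10); r,c=np.nonzero(m); uv.append([c.mean(),r.mean()]); print(a,len(r),np.round(uv[-1],1))
w=onz(p,uv,.057)[:,:2]
M=np.array([[56.5,0],[38,36.5],[38,-36.5],[-38,36.5],[-38,-36.5],[-56.5,0]])/1000
def fit(w,M):
    A=M-M.mean(0);B=w-w.mean(0); a=np.arctan2((A[:,0]*B[:,1]-A[:,1]*B[:,0]).sum(),(A*B).sum()); R=np.array([[np.cos(a),-np.sin(a)],[np.sin(a),np.cos(a)]])
    return w.mean(0),np.degrees(a),np.linalg.norm(A@R.T-B,axis=1)*1000, np.linalg.norm(B)/np.linalg.norm(A)
for mm in (M,M*[1,-1]): print(fit(w,mm))
bl=(V<50); print('black',rect(win(bl,250,130,325,245),p,.05))
gr=onz(p,[[288.5,94],[284,289]],.096); print('dowel tops approx',gr)
E
```

```text
(287, 125) 70 [287.8 124.7]
(245, 147) 81 [244.5 146.6]
(330, 148) 63 [330.3 147.4]
(247, 230) 75 [246.1 229.7]
(325, 231) 60 [325.6 230.9]
(285, 249) 64 [285.6 248.8]
(array([ 0.5675611 , -0.01514549]), np.float64(158.0427427711118), array([0.71598162, 0.65062623, 0.48468149, 0.70988931, 0.47884387,
       0.72781051]), np.float64(0.9886896280899451))
(array([ 0.5675611 , -0.01514549]), np.float64(158.102242337367), array([ 0.71680504, 72.73420307, 72.80159598, 72.76019196, 72.65636267,
        0.72594792]), np.float64(0.9886896280899451))
black (array([ 0.5682313 , -0.01577017], dtype=float32), [90.2, 53.1], 158.3231086730957)
dowel tops approx [[ 0.49465572  0.01334094  0.096     ]
 [ 0.63648668 -0.04468434  0.096     ]]
```

carry_out:
  delta_pos:
    - [-0.237, -0.847, 0]
    - [-0.237, -0.847, 0]
    - [-0.237, -0.847, 0]
    - [-0.237, -0.847, 0]
    - [-0.237, -0.847, 0]
    - [-0.237, -0.847, 0]
    - [0, 0, 0]
    - [0, 0, 0]
    - [0, 0, 0.8]
    - [0, 0, 0.8]
    - [0, 0, 0.8]
    - [0, 0, 0.6]
  twist:
    - [0, 0, -0.025]
    - [0, 0, 0]
    - [0, 0, 0]
    - [0, 0, 0]
    - [0, 0, 0]
    - [0, 0, 0]
    - [0, 0, 0]
    - [0, 0, 0]
    - [0, 0, 0]
    - [0, 0, 0]
    - [0, 0, 0]
    - [0, 0, 0]

```text
clock: 4.2
tcp_pos: [0.5447, -0.283, 0.0486]
ee_rot: [-0.001, 0.182, 0.983, 0.0]
wrist_force: [1.3, 0.1, 0.2]
grip_width: 0.0851
gripper_force: 0.0
```

```bash
python3 - <<'E'
from h import *
go([.5445,-.2852,.028],68.86)
E
```

```text
tcp [ 0.5447 -0.283   0.0486] yang 68.97 q [-0.15  0.13 -0.15 -0.   -1.29 -1.78] F [1.3 0.1 0.2] w 0.0851 t 4.2
shift [-0.012 -0.042  0.412]
turn [ 0.003 -0.015  0.014]
```

carry_out:
  delta_pos:
    - [0, -0.03, 0.2]
    - [0, 0, 0.2]
    - [0, 0, 0]
    - [0, 0, 0]
    - [0, 0, 0]
    - [0, 0, 0]
  twist:
    - [0, 0, 0]
    - [0, 0, 0]
    - [0, 0, 0]
    - [0, 0, 0]
    - [0, 0, 0]
    - [0, 0, 0]

```text
clock: 4.8
tcp_pos: [0.5457, -0.2859, 0.0326]
ee_rot: [0.001, 0.183, 0.983, -0.0]
wrist_force: [0.1, 0.2, 0.1]
grip_width: 0.0852
gripper_force: 0.0
```

carry_out:
  delta_pos:
    - [0, 0, 0]
    - [0, 0, 0]
    - [0, 0, 0]
    - [0, 0, 0]
    - [0, 0, 0]
    - [0, 0, 0]
    - [0, 0, 0]
    - [0, 0, 0]
    - [0, 0, 0]
    - [0, 0, 0]
  twist:
    - [0, 0, 0]
    - [0, 0, 0]
    - [0, 0, 0]
    - [0, 0, 0]
    - [0, 0, 0]
    - [0, 0, 0]
    - [0, 0, 0]
    - [0, 0, 0]
    - [0, 0, 0]
    - [0, 0, 0]
  gripper: 0
  force: 30

```text
clock: 5.8
tcp_pos: [0.5454, -0.2859, 0.032]
ee_rot: [0.0, 0.183, 0.983, -0.0]
wrist_force: [-0.0, 0.2, 5.5]
grip_width: 0.0587
gripper_force: 32.8
```

carry_out:
  delta_pos:
    - [0, 0, -0.2]
    - [0, 0, -0.4]
    - [0, 0, -0.6]
    - [0, 0, -0.6]
    - [0, 0, -0.2]
    - [0, 0, 0]
    - [0, 0, 0]
    - [0, 0, 0]
  twist:
    - [0, 0, 0]
    - [0, 0, 0]
    - [0, 0, 0]
    - [0, 0, 0]
    - [0, 0, 0]
    - [0, 0, 0]
    - [0, 0, 0]
    - [0, 0, 0]

```text
clock: 6.6
tcp_pos: [0.5442, -0.2853, 0.129]
ee_rot: [-0.002, 0.183, 0.983, 0.0]
wrist_force: [-0.7, -0.5, -1.4]
grip_width: 0.0585
gripper_force: 32.4
```

```bash
python3 - <<'E'
from h import *
s,t,R=tool(); go([.5676,-.0151,.13],68.04)
im,p=cap('wrist','w3'); h=hsv(im); H,S,V=h[...,0],h[...,1],h[...,2]
y=(H>12)&(H<28)&(S>150)&(V>60); y=win(y,150,80,420,420)
for dz in (.004,.008,.012):
    c,z,a=rect(y,p,t[2]+dz); print(dz,c,z,a,'in tool mm',(R.T@(np.r_[c,t[2]]-t)*1000).round(1))
E
```

```text
tcp [ 0.5442 -0.2853  0.129 ] yang 68.92 q [-0.16  0.09 -0.04 -0.   -1.44 -1.78] F [-0.7 -0.5 -1.4] w 0.0585 t 6.6
shift [ 1.507  5.211 -0.014]
turn [ 0.001 -0.025  0.11 ]
0.004 [ 0.54520655 -0.28570387] [97.7, 56.9] 158.8986930847168 in tool mm [-1.1 -0.  -0. ]
0.008 [ 0.5431827  -0.28492725] [94.9, 55.2] 158.89872550964355 in tool mm [ 1. -0.  0.]
0.012 [ 0.54115885 -0.28415072] [92.1, 53.6] 158.8987045288086 in tool mm [ 3.2 -0.   0. ]
```

View pics/w3.png

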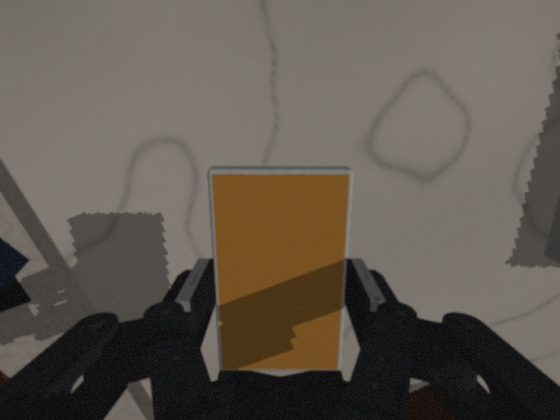

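The case is held level and centred between the fingers, the leather at about (280,270). It sits about 1 mm along tool +x from the TCP.

carry_out:
  delta_pos:
    - [0.212, 0.744, 0]
    - [0.212, 0.744, 0]
    - [0.212, 0.744, 0]
    - [0.212, 0.744, 0]
    - [0.212, 0.744, 0]
    - [0.212, 0.744, 0]
    - [0.212, 0.744, 0]
    - [0, 0, 0]
    - [0, 0, 0]
    - [0, 0, 0]
    - [0, 0, 0]
  twist:
    - [0, 0, 0]
    - [0, 0, 0]
    - [0, 0, 0]
    - [0, 0, 0]
    - [0, 0, 0]
    - [0, 0, 0]
    - [0, 0, 0]
    - [0, 0, 0.11]
    - [0, 0, 0]
    - [0, 0, 0]
    - [0, 0, 0]

```text
clock: 7.75
tcp_pos: [0.5693, -0.0171, 0.131]
ee_rot: [-0.0, 0.191, 0.982, -0.0]
wrist_force: [0.1, 0.1, -0.1]
grip_width: 0.0584
gripper_force: 32.5
```

```bash
python3 - <<'E'
from h import *
go([.5686,-.0155,.053],68.04)
im,p=cap('wrist','w4')
go([.5686,-.0155,.053],68.04)
E
```

```text
tcp [ 0.5693 -0.0171  0.131 ] yang 67.98 q [ 0.32 -0.03 -0.17 -0.   -1.43 -2.28] F [ 0.1  0.1 -0.1] w 0.0584 t 7.75
shift [0.023 0.024 1.56 ]
turn [-0.002 -0.003 -0.008]
tcp [ 0.5693 -0.0171  0.1311] yang 67.97 q [ 0.32 -0.03 -0.17 -0.   -1.43 -2.28] F [-0.3 -0.4 -0.2] w 0.0583 t 7.8
shift [0.024 0.024 1.561]
turn [-0.002 -0.003 -0.009]
```

View pics/w4.png

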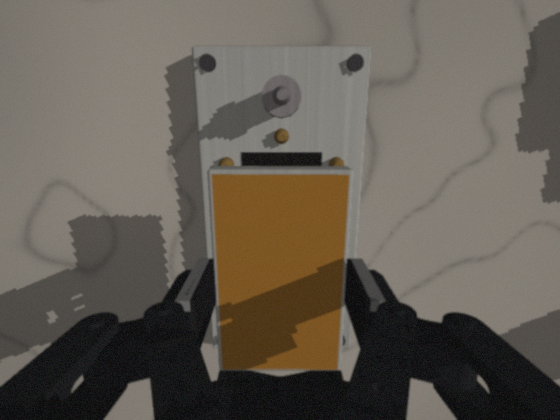

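The held case hangs over the nest, in line with it; the far end button at (282,136) and the side buttons at (227,163) and (338,163) are symmetric about the case. Correct and descend.

carry_out:
  delta_pos:
    - [0.024, 0.024, 0]
    - [0, 0, 0.3]
    - [0, 0, 0.5]
    - [0, 0, 0.5]
    - [0, 0, 0]
    - [0, 0, 0]
    - [0, 0, 0]
  twist:
    - [0, 0, 0]
    - [0, 0, 0]
    - [0, 0, 0]
    - [0, 0, 0]
    - [0, 0, 0]
    - [0, 0, 0]
    - [0, 0, 0]

```text
clock: 8.5
tcp_pos: [0.5696, -0.0145, 0.0678]
ee_rot: [0.001, 0.19, 0.982, 0.0]
wrist_force: [0.5, 1.0, -0.6]
grip_width: 0.0584
gripper_force: 32.7
```

```bash
python3 - <<'E'
from h import *
go([.5686,-.0155,.053],68.04)
im,p=cap('wrist','w5')
h=hsv(im); H,S,V=h[...,0],h[...,1],h[...,2]
b=(H>8)&(H<28)&(S>90)&(V>60); b=win(b,200,80,360,166)
n,l,st,c=cv2.connectedComponentsWithStats(b.astype(np.uint8))
s,t,R=tool()
for i in range(1,n):
    if st[i,4]>30:
        w=onz(p,[c[i]],.057)[0]; print(c[i].round(1),st[i,4],'tool mm',(R.T@(w-t)*1000).round(1))
E
```

```text
tcp [ 0.5696 -0.0145  0.0678] yang 68.05 q [ 0.33  0.   -0.25  0.   -1.31 -2.28] F [ 0.5  1.  -0.6] w 0.0584 t 8.5
shift [ 0.011 -0.025  0.296]
turn [0.006 0.014 0.002]
[277.3 147.1] 270 tool mm [57.8 -1.4 10.8]
```

View pics/w5.png

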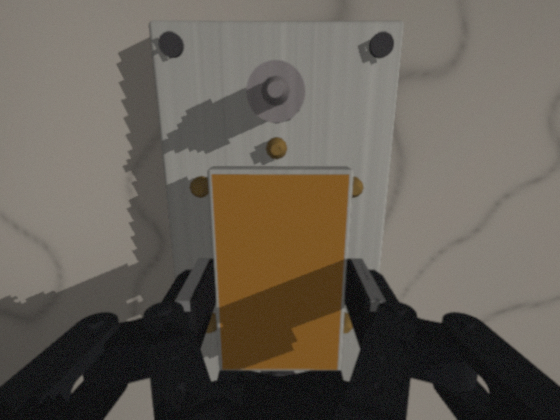

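carry_out:
  delta_pos:
    - [0.005, -0.027, 0]
    - [0, 0, 0]
    - [0, 0, 0.08]
    - [0, 0, 0.08]
    - [0, 0, 0.08]
    - [0, 0, 0.05]
    - [0, 0, 0]
    - [0, 0, 0]
  twist:
    - [0, 0, 0]
    - [0, 0, 0]
    - [0, 0, 0]
    - [0, 0, 0]
    - [0, 0, 0]
    - [0, 0, 0]
    - [0, 0, 0]
    - [0, 0, 0]

```text
clock: 9.35
tcp_pos: [0.568, -0.0157, 0.052]
ee_rot: [0.0, 0.19, 0.982, -0.0]
wrist_force: [-1.9, -0.4, 2.4]
grip_width: 0.0585
gripper_force: 33.0
```

```bash
python3 - <<'E'
from h import *
go([.5686,-.0155,.053],68.04)
E
```

```text
tcp [ 0.568  -0.0157  0.052 ] yang 68.05 q [ 0.33  0.01 -0.27  0.   -1.29 -2.28] F [-1.9 -0.4  2.4] w 0.0585 t 9.35
shift [-0.009  0.008 -0.02 ]
turn [-0.001  0.     0.001]
```

carry_out:
  delta_pos:
    - [0, 0, 0]
    - [0, 0, 0]
    - [0, 0, 0]
    - [0, 0, 0]
    - [0, 0, 0]
    - [0, 0, 0]
    - [0, 0, 0]
    - [0, 0, -0.5]
    - [0, 0, -1]
    - [0, 0, -1]
    - [0, 0, -0.5]
    - [0, 0, 0]
  twist:
    - [0, 0, 0]
    - [0, 0, 0]
    - [0, 0, 0]
    - [0, 0, 0]
    - [0, 0, 0]
    - [0, 0, 0]
    - [0, 0, 0]
    - [0, 0, 0]
    - [0, 0, 0]
    - [0, 0, 0]
    - [0, 0, 0]
    - [0, 0, 0]
  gripper: 1

```text
clock: 10.55
tcp_pos: [0.5699, -0.0157, 0.2074]
ee_rot: [0.004, 0.19, 0.982, 0.001]
wrist_force: [0.5, -0.1, -0.0]
grip_width: 0.0857
gripper_force: 0.0
```

carry_out:
  delta_pos:
    - [0, 0, 0]
    - [0, 0, 0]
    - [0, 0, 0]
  twist:
    - [0, 0, 0]
    - [0, 0, 0]
    - [0, 0, 0]

```text
clock: 10.85
tcp_pos: [0.5675, -0.0157, 0.2001]
ee_rot: [-0.001, 0.19, 0.982, -0.0]
wrist_force: [-0.2, 0.5, -0.8]
grip_width: 0.0859
gripper_force: 0.0
```

```bash
python3 - <<'E'
from h import *
go([.55,.263,.2],73.4)
im,p=cap('wrist','w6'); h=hsv(im); H,S,V=h[...,0],h[...,1],h[...,2]
y=(H>12)&(H<28)&(S>150)&(V>60)
print('case',rect(win(y,240,120,335,262),p,.06))
E
```

```text
tcp [ 0.5675 -0.0157  0.2001] yang 68.04 q [ 0.33 -0.04 -0.06 -0.   -1.56 -2.28] F [-0.2  0.5 -0.8] w 0.0859 t 10.85
shift [2.408e+00 5.040e+00 1.000e-03]
turn [-0.009 -0.017 -0.67 ]
case (array([ 0.5669829 , -0.01539024], dtype=float32), [93.4, 54.4], 158.0050392150879)
```

View pics/w6.png

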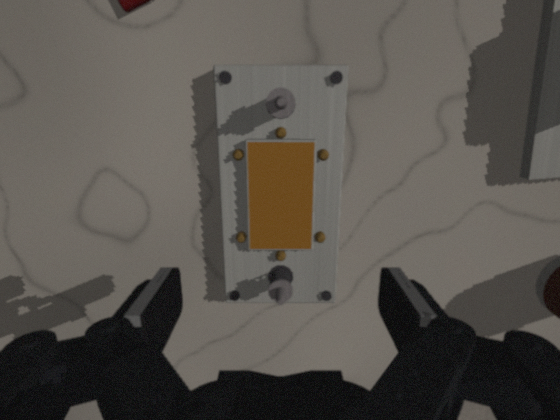

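The case lies flat inside all six buttons, leather up, centred at (280,195). Now the platen.

carry_out:
  delta_pos:
    - [0.344, 0.72, 0]
    - [0.344, 0.72, 0]
    - [0.344, 0.72, 0]
    - [0.344, 0.72, 0]
    - [0.344, 0.72, 0]
    - [0.344, 0.72, 0]
    - [0.344, 0.72, 0]
    - [0, 0, 0]
    - [0, 0, 0]
    - [0, 0, 0]
    - [0, 0, 0]
  twist:
    - [0, 0, 0]
    - [0, 0, 0]
    - [0, 0, 0]
    - [0, 0, 0]
    - [0, 0, 0]
    - [0, 0, 0]
    - [0, 0, 0]
    - [0, 0, -0.67]
    - [0, 0, 0]
    - [0, 0, 0]
    - [0, 0, 0]

```text
clock: 12.0
tcp_pos: [0.5507, 0.2623, 0.2018]
ee_rot: [-0.0, 0.146, 0.989, -0.0]
wrist_force: [-0.1, 0.3, -0.8]
grip_width: 0.0856
gripper_force: 0.0
```

```bash
python3 - <<'E'
from h import *
go([.55,.263,.2],73.4)
im,p=cap('wrist','w7'); s,t,R=tool()
h=hsv(im); H,S,V=h[...,0],h[...,1],h[...,2]
print('grip',rect(win((H<20)&(S>100)&(V>60),200,80,370,260),p,.096))
pl=win((S<40)&(V>90),150,0,420,300)
print('plate',rect(pl,p,.05))
m=win(V<70,200,20,370,330); n,l,st,c=cv2.connectedComponentsWithStats(m.astype(np.uint8))
for i in range(1,n):
    if st[i,4]>25: print(st[i],c[i].round(1),onz(p,[c[i]],.05)[0].round(4))
E
```

```text
tcp [0.5507 0.2623 0.2018] yang 73.25 q [ 0.77  0.07  0.06 -0.   -1.56 -2.64] F [-0.1  0.3 -0.8] w 0.0856 t 12.0
shift [0.018 0.009 0.035]
turn [-0.001 -0.    -0.018]
grip (array([0.5505724 , 0.26741022], dtype=float32), [84.4, 24.8], 162.82077026367188)
plate (array([0.5300118 , 0.27346897], dtype=float32), [262.4, 260.9], 73.32051086425781)
[ 257  139   53  119 2550] [278.4 184.9] [0.5419 0.2636 0.05  ]
[279 274  10   6  28] [284.4 276.6] [0.6311 0.2428 0.05  ]
```

View pics/w7.png

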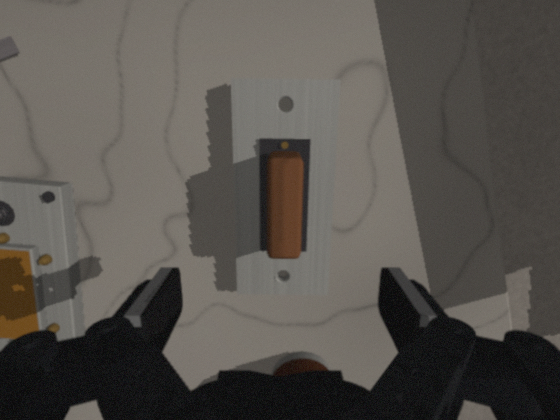

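The platen is centred around (285,190), grip along the image's vertical, holes at (286,104) and (284,276); the tin lies below at (300,365), clear of the fingers.

```bash
python3 - <<'E'
from h import *
import pickle
_,p=0,dict(vision.camera_params('wrist')); q=p['rotation']; p['rotation']=Ro.from_quat(q[[1,2,3,0]]).as_matrix()
im=cv2.imread('pics/w7.png',0); uv=[]
for a in [(286,104),(284,276)]:
    s=im[a[1]-12:a[1]+13,a[0]-12:a[0]+13].astype(float); w=np.clip(s.mean()-25-s,0,None); r,c=np.indices(s.shape); uv.append([a[0]-12+(c*w).sum()/w.sum(),a[1]-12+(r*w).sum()/w.sum()])
w=onz(p,uv,.048); d=w[0]-w[1]; print(np.round(uv,1),w.round(4),w.mean(0),np.linalg.norm(d),np.degrees(np.arctan2(d[1],d[0])))
c=w.mean(0)[:2]; go([c[0],c[1],.058],np.degrees(np.arctan2(d[1],d[0]))-90)
E
```

```text
[[286.4 103.4]
 [283.8 275.7]] [[0.4773 0.2901 0.048 ]
 [0.6312 0.2423 0.048 ]] [0.55421347 0.26619288 0.048     ] 0.16116791530930888 162.75439112470448
tcp [0.5508 0.2623 0.2019] yang 73.27 q [ 0.77  0.07  0.06 -0.   -1.56 -2.64] F [ 0.3 -0.6  1.4] w 0.0853 t 12.05
shift [-0.043  0.094  2.879]
turn [0.001 0.001 0.065]
```

carry_out:
  delta_pos:
    - [-0.043, 0.094, 0]
    - [0, 0, 0.5]
    - [0, 0, 0.8]
    - [0, 0, 0.8]
    - [0, 0, 0.5]
    - [0, 0, 0.25]
    - [0, 0, 0]
    - [0, 0, 0]
    - [0, 0, 0]
  twist:
    - [0, 0, 0.065]
    - [0, 0, 0]
    - [0, 0, 0]
    - [0, 0, 0]
    - [0, 0, 0]
    - [0, 0, 0]
    - [0, 0, 0]
    - [0, 0, 0]
    - [0, 0, 0]

```text
clock: 12.95
tcp_pos: [0.5551, 0.2676, 0.0617]
ee_rot: [0.001, 0.149, 0.989, 0.001]
wrist_force: [-1.5, -0.4, -0.5]
grip_width: 0.0851
gripper_force: 0.0
```

carry_out:
  delta_pos:
    - [0, 0, 0]
    - [0, 0, 0]
    - [0, 0, 0]
    - [0, 0, 0]
    - [0, 0, 0]
    - [0, 0, 0]
    - [0, 0, 0]
    - [0, 0, 0]
    - [0, 0, 0]
    - [0, 0, 0]
    - [0, 0, 0]
    - [0, 0, 0]
  twist:
    - [0, 0, 0]
    - [0, 0, 0]
    - [0, 0, 0]
    - [0, 0, 0]
    - [0, 0, 0]
    - [0, 0, 0]
    - [0, 0, 0]
    - [0, 0, 0]
    - [0, 0, 0]
    - [0, 0, 0]
    - [0, 0, 0]
    - [0, 0, 0]
  gripper: 0
  force: 80

```text
clock: 14.15
tcp_pos: [0.5541, 0.267, 0.0598]
ee_rot: [0.0, 0.149, 0.989, 0.0]
wrist_force: [-1.9, -1.7, 5.7]
grip_width: 0.0273
gripper_force: 79.7
```

```bash
python3 - <<'E'
from h import *
go([.5542,.2662,.058],72.75)
E
```

```text
tcp [0.5541 0.267  0.0598] yang 72.89 q [ 0.77  0.13 -0.14  0.   -1.31 -2.64] F [-1.9 -1.7  5.7] w 0.0273 t 14.15
shift [-0.006 -0.015  0.035]
turn [0.002 0.003 0.017]
```

carry_out:
  delta_pos:
    - [0, 0, -0.2]
    - [0, 0, -0.4]
    - [0, 0, -0.6]
    - [0, 0, -0.6]
    - [0, 0, -0.3]
    - [0, 0, 0]
    - [0, 0, 0]
    - [0, 0, 0]
  twist:
    - [0, 0, 0]
    - [0, 0, 0]
    - [0, 0, 0]
    - [0, 0, 0]
    - [0, 0, 0]
    - [0, 0, 0]
    - [0, 0, 0]
    - [0, 0, 0]

```text
clock: 14.95
tcp_pos: [0.553, 0.2666, 0.1615]
ee_rot: [-0.002, 0.149, 0.989, -0.001]
wrist_force: [0.4, -0.5, -4.4]
grip_width: 0.027
gripper_force: 79.3
```

```bash
python3 - <<'E'
from h import *
go([.5676,-.0151,.165],68.04)
im,p=cap('wrist','w8'); s,t,R=tool()
# hole at tool x=+80: plate top is .0098 below TCP
pt=t+R@np.array([.08,0,.0098]); u=proj(p,[pt])[0]; print('expected hole px',u)
a=np.round(u).astype(int); g=cv2.cvtColor(im,cv2.COLOR_RGB2GRAY); k=22
print(g[a[1]-k:a[1]+k+1:3,a[0]-k:a[0]+k+1:3])
E
```

```text
tcp [0.553  0.2666 0.1615] yang 72.88 q [ 0.77  0.08  0.   -0.   -1.5  -2.64] F [ 0.4 -0.5 -4.4] w 0.027 t 14.95
shift [-1.937 -5.299 -0.061]
turn [-0.021 -0.021  0.605]
expected hole px [280.00808907  95.01505877]
[[143 141 146 143 139 143 146 148 143 141 144 145 141 146 145]
 [144 143 146 143 138 143 145 146 146 142 143 146 147 147 146]
 [146 143 147 142 142 138 125 108 106 126 141 147 144 148 145]
 [141 142 145 142 135 114  87  89  83  81  86 139 148 146 147]
 [146 142 147 141 119 113 140 145 146 134  86  85 142 147 145]
 [146 142 146 141 120 144 143 142 145 144 138  83 103 148 146]
 [146 143 154 133 145 144 144 144 144 144 142 123  84 145 145]
 [145 142 160 129 142 142 143 144 146 145 146 139  83 144 145]
 [147 141 161 139 145 145 145 142 146 144 143 141  85 142 144]
 [145 142 159 144 144 146 146 144 144 145 149 138  92 145 144]
 [147 141 148 163 141 144 146 143 145 143 144 117 110 148 144]
 [145 143 145 150 153 146 144 144 143 145 136 107 144 146 146]
 [143 142 147 142 147 147 142 143 142 132 115 141 147 147 141]
 [142 144 144 143 139 143 146 144 133 136 143 147 145 147 141]
 [144 141 145 142 140 143 144 141 144 140 142 144 148 147 144]]
```

carry_out:
  delta_pos:
    - [-0.12, -0.33, 0]
    - [-0.26, -0.71, 0]
    - [-0.26, -0.71, 0]
    - [-0.26, -0.71, 0]
    - [-0.26, -0.71, 0]
    - [-0.26, -0.71, 0]
    - [-0.26, -0.71, 0]
    - [-0.26, -0.71, 0]
    - [0, 0, 0]
    - [0, 0, 0]
    - [0, 0, 0]
    - [0, 0, 0]
  twist:
    - [0, 0, 0]
    - [0, 0, 0]
    - [0, 0, 0]
    - [0, 0, 0]
    - [0, 0, 0]
    - [0, 0, 0]
    - [0, 0, 0]
    - [0, 0, 0]
    - [0, 0, 0.3]
    - [0, 0, 0.3]
    - [0, 0, 0]
    - [0, 0, 0]

```text
clock: 16.2
tcp_pos: [0.5684, -0.0151, 0.1638]
ee_rot: [-0.0, 0.19, 0.982, -0.0]
wrist_force: [0.6, -0.3, -5.1]
grip_width: 0.027
gripper_force: 80.1
```

carry_out:
  delta_pos:
    - [0, 0, 0]
    - [0, 0, 0]
    - [0, 0, 0]
  twist:
    - [0, 0, 0]
    - [0, 0, 0]
    - [0, 0, 0]

```text
clock: 16.5
tcp_pos: [0.5687, -0.0146, 0.1643]
ee_rot: [-0.0, 0.19, 0.982, 0.0]
wrist_force: [-0.2, -0.0, -3.6]
grip_width: 0.027
gripper_force: 80.1
```

```bash
python3 - <<'E'
from h import *
go([.5676,-.0151,.125],68.04)
E
```

```text
tcp [ 0.5687 -0.0146  0.1643] yang 68.12 q [ 0.33 -0.04 -0.12 -0.   -1.49 -2.28] F [-0.2 -0.  -3.6] w 0.027 t 16.5
shift [ 0.017 -0.017  0.785]
turn [ 0.    -0.001  0.011]
```

carry_out:
  delta_pos:
    - [0.017, -0.017, 0]
    - [0, 0, 0.3]
    - [0, 0, 0.35]
    - [0, 0, 0.17]
    - [0, 0, 0]
    - [0, 0, 0]
    - [0, 0, 0]
  twist:
    - [0, 0, 0.01]
    - [0, 0, 0]
    - [0, 0, 0]
    - [0, 0, 0]
    - [0, 0, 0]
    - [0, 0, 0]
    - [0, 0, 0]

```text
clock: 17.2
tcp_pos: [0.5681, -0.0153, 0.1243]
ee_rot: [0.001, 0.191, 0.982, 0.0]
wrist_force: [0.7, -1.2, -3.9]
grip_width: 0.0271
gripper_force: 80.1
```

```bash
python3 - <<'E'
from h import *
go([.5676,-.0151,.105],68.04)
im,p=cap('wrist','w9'); s,t,R=tool()
for z in (.0098,.0218,.026): print(z,proj(p,[t+R@np.array([.08,0,z])])[0].round(1), 'radius6 ->',proj(p,[t+R@np.array([.08,.006,z])])[0].round(1))
g=cv2.cvtColor(im,cv2.COLOR_RGB2GRAY); a=(280,95);k=21
print(g[a[1]-k:a[1]+k+1:2,a[0]-k:a[0]+k+1:2])
E
```

```text
tcp [ 0.5681 -0.0153  0.1243] yang 68.01 q [ 0.33 -0.03 -0.18  0.   -1.42 -2.28] F [ 0.7 -1.2 -3.9] w 0.0271 t 17.2
shift [ 0.011 -0.001  0.386]
turn [ 0.005  0.01  -0.003]
0.0098 [280.2  94.5] radius6 -> [294.2  94.6]
0.0218 [280.2  95.6] radius6 -> [293.2  95.6]
0.026 [280.2  95.9] radius6 -> [292.8  95.9]
[[135 137 138 141 136 136 137 137 139 140 138 140 137 138 138 138 140 138
  141 143 139 136]
 [138 138 140 144 137 135 134 136 139 137 139 141 139 139 139 140 139 138
  140 142 140 140]
 [139 139 141 142 141 134 136 136 137 131 127 126 125 131 135 137 142 139
  141 144 140 139]
 [137 136 142 141 137 136 131 123 109 100  87  85  89  93 108 133 142 138
  139 140 140 139]
 [138 137 141 142 140 134 118 102  86  76  80  74  75  71  74 100 133 142
  140 143 141 139]
 [138 138 141 143 136 128 104  81  89  93 100 103  98  79  65  72  98 132
  143 140 142 139]
 [138 139 141 141 135 116  81  88  79  72  94  98  84  73  69  68  75 102
  135 143 138 138]
 [139 139 139 140 131  92  72  73  70  69  69  70  70  72  71  68  68  80
  127 143 142 139]
 [139 137 139 144 121  75  72  62  59  57  58 
[... 556 characters left out ...]
5  62  50  48  59  71  74  82
  123 140 137 140]
 [137 137 115 140 159 122  68  51  49  50  51  52  49  55  63  73  86 104
  133 142 141 138]
 [136 138 119 120 147 152 113  66  52  49  49  52  53  60  72  87 101 130
  140 139 141 139]
 [139 137 133 120 137 144 144 117  82  67  63  63  67  79  94 108 126 136
  141 141 138 137]
 [137 135 137 138 139 135 142 148 142 121 102 105 104 116 119 132 138 139
  140 144 140 140]
 [138 137 141 141 139 135 134 138 143 144 137 132 132 132 134 140 142 140
  140 142 139 139]
 [136 135 137 141 138 131 134 136 139 138 137 137 137 138 137 139 140 139
  139 142 139 136]
 [138 135 136 137 139 133 136 139 137 137 137 138 139 136 136 137 141 140
  139 138 138 135]]
```

Numerically, the front dowel tip shows inside the hole, about 1 mm off towards tool −x and −y; I'll correct and lower.

carry_out:
  delta_pos:
    - [-0.018, -0.014, 0]
    - [0, 0, 0]
    - [0, 0, 0.1]
    - [0, 0, 0.1]
    - [0, 0, 0.1]
    - [0, 0, 0.08]
    - [0, 0, 0]
    - [0, 0, 0]
  twist:
    - [0, 0, 0]
    - [0, 0, 0]
    - [0, 0, 0]
    - [0, 0, 0]
    - [0, 0, 0]
    - [0, 0, 0]
    - [0, 0, 0]
    - [0, 0, 0]

```text
clock: 18.05
tcp_pos: [0.5682, -0.0164, 0.1042]
ee_rot: [-0.0, 0.191, 0.982, -0.0]
wrist_force: [0.8, -0.0, -5.4]
grip_width: 0.0273
gripper_force: 80.1
```

```bash
python3 - <<'E'
from h import *
go([.5676,-.0151,.0898],68.04); print(readout.observe()['torque'])
im,p=cap('wrist','w10'); s,t,R=tool()
g=cv2.cvtColor(im,cv2.COLOR_RGB2GRAY); a=(280,95);k=21
print(g[a[1]-k:a[1]+k+1:3,a[0]-k:a[0]+k+1:2])
E
```

```text
tcp [ 0.5682 -0.0164  0.1042] yang 68.01 q [ 0.32 -0.02 -0.21  0.   -1.38 -2.28] F [ 0.8 -0.  -5.4] w 0.0273 t 18.05
shift [0.02  0.019 0.288]
turn [-0.002 -0.001 -0.004]
[ 0.00348741 -0.04246271  0.01010034]
[[138 137 139 141 139 136 136 137 138 140 141 139 138 137 139 143 142 139
  141 143 139 139]
 [138 139 141 140 141 135 137 139 143 141 138 137 135 138 139 142 141 139
  142 146 141 140]
 [140 139 142 141 140 138 134 124 109 102  93  86  87  93 106 136 141 140
  143 143 143 140]
 [138 140 140 143 138 128 116  89  73  66  66  67  65  70  71  81 118 143
  142 145 142 141]
 [137 138 142 139 134 115  75  68  63  61  60  58  59  59  64  65  77 102
  139 143 144 142]
 [138 136 141 143 128  83  69  62  55  64  86  95  99  90  66  60  69  79
  114 145 143 138]
 [139 139 142 149 110  73  59  54  68 100 104 106 109 110 109  78  68  70
   95 140 140 140]
 [139 137 144 151 100  70  54  54  84 105 108 107 108 105 106  94  58  72
   90 135 143 139]
 [140 125 140 158 107  72  58  53  67 101 104 105 106 100  90  73  60  71
   92 138 141 139]
 [140 136 134 157 131  77  63  53  50  64  85  89  83  72  63  55  66  83
  112 141 140 137]
 [140 138 133 134 158 116  76  65  52  50  53  55  56  56  58  67  85 104
  134 144 141 140]
 [137 139 143 124 141 151 134  90  74  67  60  61  62  67  80  96 115 139
  145 144 141 135]
 [142 138 139 142 138 135 142 150 143 122 106 107 105 115 119 132 140 141
  142 145 139 138]
 [138 137 142 140 138 134 137 141 142 141 140 134 137 136 141 142 141 140
  141 143 140 140]
 [141 138 140 140 138 133 133 135 139 139 138 138 138 137 139 139 141 138
  140 142 138 136]]
```

carry_out:
  delta_pos:
    - [0, 0, 0.08]
    - [0, 0, 0.06]
    - [0, 0, 0.06]
    - [0, 0, 0.05]
    - [0, 0, 0.04]
    - [0, 0, 0]
    - [0, 0, 0]
  twist:
    - [0, 0, 0]
    - [0, 0, 0]
    - [0, 0, 0]
    - [0, 0, 0]
    - [0, 0, 0]
    - [0, 0, 0]
    - [0, 0, 0]

```text
clock: 18.8
tcp_pos: [0.5687, -0.0163, 0.0912]
ee_rot: [0.001, 0.191, 0.982, 0.0]
wrist_force: [-3.7, 2.0, 7.3]
grip_width: 0.0273
gripper_force: 81.3
```

```bash
python3 - <<'E'
from h import *
go([.5676,-.0151,.0898],68.04); print(readout.observe()['torque'])
E
```

```text
tcp [ 0.5687 -0.0163  0.0912] yang 68.02 q [ 0.32 -0.01 -0.23  0.   -1.36 -2.28] F [-3.7  2.   7.3] w 0.0273 t 18.8
shift [0.028 0.014 0.029]
turn [ 0.005  0.012 -0.003]
[0.57674813 1.24622995 0.02718518]
```

carry_out:
  delta_pos:
    - [0.015, 0.003, 0.02]
    - [0, 0, 0.02]
    - [0, 0, 0]
    - [0, 0, 0]
    - [0, 0, 0]
  twist:
    - [0, 0, 0]
    - [0, 0, 0]
    - [0, 0, 0]
    - [0, 0, 0]
    - [0, 0, 0]

```text
clock: 19.3
tcp_pos: [0.5686, -0.0162, 0.0899]
ee_rot: [0.002, 0.191, 0.982, 0.0]
wrist_force: [-1.9, -0.0, 7.4]
grip_width: 0.0274
gripper_force: 82.1
```

```bash
python3 - <<'E'
from h import *
go([.5676,-.0151,.0898],68.04); print(readout.observe()['torque'])
E
```

```text
tcp [ 0.5686 -0.0162  0.0899] yang 68.02 q [ 0.33 -0.02 -0.23  0.   -1.35 -2.28] F [-1.9 -0.   7.4] w 0.0274 t 19.3
shift [0.026 0.013 0.002]
turn [ 0.005  0.024 -0.002]
[ 0.05485313  0.80365556 -0.04777522]
```

carry_out:
  delta_pos:
    - [0, 0, 0.02]
    - [0, 0, 0.02]
    - [0, 0, 0]
    - [0, 0, 0]
    - [0, 0, 0]
  twist:
    - [0, 0, 0]
    - [0, 0, 0]
    - [0, 0, 0]
    - [0, 0, 0]
    - [0, 0, 0]

```text
clock: 19.8
tcp_pos: [0.5687, -0.0162, 0.0897]
ee_rot: [0.002, 0.19, 0.982, -0.0]
wrist_force: [-5.8, 1.0, 15.9]
grip_width: 0.0269
gripper_force: 83.0
```

carry_out:
  delta_pos:
    - [0, 0, 0.02]
    - [0, 0, 0]
    - [0, 0, 0]
    - [0, 0, 0]
  twist:
    - [0, 0, 0]
    - [0, 0, 0]
    - [0, 0, 0]
    - [0, 0, 0]

```text
clock: 20.2
tcp_pos: [0.5687, -0.0162, 0.0897]
ee_rot: [0.002, 0.19, 0.982, -0.0]
wrist_force: [-8.9, 3.3, 20.3]
grip_width: 0.027
gripper_force: 83.5
```

```bash
python3 - <<'E'
from h import *
go([.5676,-.0151,.0898],68.04); print(readout.observe()['torque'])
E
```

```text
tcp [ 0.5687 -0.0162  0.0897] yang 68.05 q [ 0.33 -0.02 -0.23  0.   -1.35 -2.28] F [-8.9  3.3 20.3] w 0.027 t 20.2
shift [ 0.029  0.013 -0.002]
turn [0.005 0.033 0.001]
[ 0.65099271  3.41953735 -0.11061666]
```

carry_out:
  delta_pos:
    - [0.02, 0, 0]
    - [0.015, 0, 0]
    - [0, 0, 0]
    - [0, 0, 0]
    - [0, 0, 0]
  twist:
    - [0, 0, 0]
    - [0, 0.03, 0]
    - [0, 0, 0]
    - [0, 0, 0]
    - [0, 0, 0]

```text
clock: 20.7
tcp_pos: [0.5686, -0.0162, 0.0898]
ee_rot: [0.002, 0.191, 0.982, 0.0]
wrist_force: [-0.5, -1.0, 15.1]
grip_width: 0.0273
gripper_force: 82.8
```

```bash
python3 - <<'E'
from h import *
go([.5676,-.0151,.0898],68.04); print(readout.observe()['torque'])
E
```

```text
tcp [ 0.5686 -0.0162  0.0898] yang 68.03 q [ 0.33 -0.02 -0.23  0.   -1.35 -2.28] F [-0.5 -1.  15.1] w 0.0273 t 20.7
shift [ 0.027  0.012 -0.001]
turn [ 0.01   0.029 -0.001]
[-0.53523261  0.67879232 -0.03671379]
```

carry_out:
  delta_pos:
    - [0, 0, 0.01]
    - [0.005, 0, 0.01]
    - [0, 0, 0]
    - [0, 0, 0]
    - [0, 0, 0]
    - [0, 0, 0]
  twist:
    - [0, 0, 0]
    - [0, 0.04, 0]
    - [0, 0, 0]
    - [0, 0, 0]
    - [0, 0, 0]
    - [0, 0, 0]

```text
clock: 21.3
tcp_pos: [0.5686, -0.0162, 0.0897]
ee_rot: [-0.0, 0.19, 0.982, 0.001]
wrist_force: [-3.2, -1.2, 18.2]
grip_width: 0.0272
gripper_force: 83.3
```

```bash
python3 - <<'E'
from h import *
go([.5676,-.0151,.0898],68.04); print(readout.observe()['torque'])
E
```

```text
tcp [ 0.5686 -0.0162  0.0897] yang 68.04 q [ 0.32 -0.01 -0.23 -0.   -1.36 -2.28] F [-3.2 -1.2 18.2] w 0.0272 t 21.3
shift [ 0.026  0.012 -0.002]
turn [ 0.01  -0.005  0.   ]
[-0.52903995  1.22342891 -0.07894186]
```

```bash
python3 -c "
from plant import ticket
print(ticket.hand_in())"
```

```text
the job is handed in; nothing more can be done
None
```

The job is handed in at 21 s. The case lies leather side up in the nest, and the platen is over both dowels, level and held home by the grip with about 18 N of push. The lift springs were not read directly; home is judged from the tool stopping at the expected height.

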